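# Measure a resin block with the bench caliper

### The arm

A 6-joint arm with a two-finger parallel gripper is mounted at the origin on the work surface. World frame = base frame: x ahead of the robot, y to its left, z up, the work surface at z = 0. Lengths are in mm, angles in degrees, forces in N, time in s.
With the tool pointing down it reaches from about 350 to 850 mm from the base axis. Payload 8.1 kg.
Tool frame: the origin (TCP) lies midway between the tips of the shut fingers; the grasp point (between the pads) lies 19 mm behind it (r.pinch_z is the distance from the TCP to the grasp point, in mm); z points along the fingers, y is the line along which they close (so a half turn about z gives the same grasp; the last joint's range is limited). The gripper opens to 85 mm and grips with 20 to 120 N. Pads are 22 mm wide; open, the fingers measure 114 mm over their backs; the gripper's body (76 mm by 85 mm) begins 54 mm behind the grasp point. The pads swing forward as they close: fully open they stand 13 mm farther back than shut.
Start: joints at [-71.7, 7.471, 85.268, -0, 87.261, -4.893], TCP at [236.321, -551.505, 231.292] pointing down, gripper open.
Joint ranges: [-169.43, 169.43], [-51.17, 129.36], [1.28, 143.12], [-76.62, 256.62], [0, 156.53], [-152.29, 152.29]. Speed limits (degrees/s): [136.94, 136.94, 159.86, 180, 180, 180].

### API

Orientations are given as [roll, pitch, yaw] about the fixed x, y, z axes, in that order (R = Rz(yaw) Ry(pitch) Rx(roll)).
In Python, from bench import r gives the robot as it stands.
- The arm moves only by the shell command python3 -m jog 'ROWS' [OPENING] [FORCE]. ROWS is JSON, one flat list of numbers, 6 for each row, row after row: the shift along the tool's x, y, z in m, then the turn, a rotation vector about the tool's x, y, z in rad. A call has 1 to 8 rows; each row is the pose to reach, as a shift and turn from the pose commanded when the call began, along the tool's axes at that moment; what a row does not reach only later rows make up. A row lasts 1/8 s, in which the tool goes at most 62.5 mm and 10.7 degrees, less where a joint would pass 70% of its speed; a pose out of reach is approached as far as the arm can. A call with a gripper value outside its range is refused whole. OPENING is the opening, from -1 (shut) to 1 (fully open), set as the call begins (- or left out, the last holds). The fingers move at their own pace and stop on an object; FORCE is the grip in N (left out, the last holds). Time passes only in rows, so rows that repeat a pose let the fingers close. It gives the time, the measured TCP pose, the force, the opening and the grip force at its end, in the units of the state.
- r.sense(): the state, without advancing time (a new reading comes with each control period).
- r.snapshot(name): name is "scene" or "side" or "wrist"; returns a dict with "pixels" (480x640x3 uint8, red, green, blue), "range_z" (480x640 float32, mm along the optical axis (not along the pixel's ray), 0 where there is no reading), "K" (3x3 intrinsics, pixels), "k1" (the pictures are not rectified: a ray, as slopes to the right and down, at radius r is drawn at 1 + k1 r^2 times it, then the intrinsics apply), "rvec" (rotation vector, rad) and "tvec" (3), from world to camera coordinates, as OpenCV has them. Camera axes: x right, y down, z forward; pixel columns grow to the right and rows downward; lengths in mm; the calibration is good to about 2 mm. A picture is of the moment at which its call begins.
- r.hand_in(): hands the job in; it is judged then, once.
Trained networks look in a picture, given as the dict that the camera call returned (one of the last four; its "shot" number tells which), for a name from the list of things; names that differ only in an ending like _2 or _b are one class to them, and where a whole thing is asked for, a point or a joint stands for the part that bears it (a point fixed in the world has none). Each returns a list of dicts, best first, with "score" (0 to 1); they miss things now and then, are a little off and sometimes report something else, mostly with a low value. They report only what shows in the picture. A call takes as long as a camera call.
- r.look_for(picture, target): "bbox" ([left, top, right, bottom] in pixels, round what is visible of it).
- r.outline_of(picture, target): "region" (480x640 bool, what is visible of it) and "bbox" ([left, top, right, bottom] in pixels, round what is visible of it).
The state is a dict: "time": time; "joint_pos": joint angles; "qd": joint speeds; "joint_efforts": joint torques, N m; "tool_pos": TCP position; "tcp_rot": TCP orientation; "ft_force": force on the tool from outside, world axes, zero at the start; "wrist_torque": the same for the moment, N m; "finger_gap": finger opening in mm; "grip_force": force on a finger pad.
Only numpy, scipy, OpenCV 4.12 (cv2) and the standard library are available. Lean on these libraries where they do the work, as an engineer would, in place of code of your own. Each camera call takes 0.05 s, during which the arm holds its last target. There are 200 camera calls.

### The job

Measure the length of the resin block with the yellow foot: lay it foot down between the jaws of the bench caliper with its long side along the caliper's beam, and gently slide the moving jaw shut until both jaws bear on its two ends, without bearing hard on it. Then press the green record button on the recorder fully down and let it go, leaving the block between the closed jaws and everything else on the bench where it stands.

Things in the scene. Friction and masses are not known exactly. Their poses are not given: they have to be found in the camera images.
- caliper: Steel 200 mm digital caliper lying flat, beam clamped in a low grey stand fixed to the bench. Origin: on the bench under the fixed jaw's measuring face. Own +y: opening direction, along the beam; jaws point to own -x. Beam and stand: x 60 to 120, y -40 to 325 mm, 20 mm high (slide 34, screws up to 46). Between the jaws (x -40 to 60 mm) is bare bench; centre a 46 mm wide block at x -10 mm.
- jaw_fixed (a point): Middle of the fixed jaw's flat measuring face, 16 mm above the bench, straight over the caliper's origin; axes as the caliper's. The face is the plane y = 0, from x -40 (tip) to 60 mm (beam), 12 to 20 mm above the bench; the jaw is 12 mm thick behind that face, 22 mm where x is over 20 mm.
- jaw_face (a point): Middle of the moving jaw's measuring face, 16 mm above the bench, facing jaw_fixed; axes as the caliper's. Steel jaw on the black slide, like the fixed one: face at own y = 0, back at y = 12 mm for x -40 to 20 mm (22 mm nearer the beam). Bare bench behind it for x below 35 mm. Black thumb rest on the slide: x 42 to 54, y 67 to 89 mm, 13 to 25 mm above the bench.
- slide (a joint): Opening between the two measuring faces in m: 0 shut, up to 0.20. Pushing the moving jaw towards the fixed one (own -y) lowers it. The slide drags with about 2 N and stays where it is left; jaws and block are stiff, so creep over the last centimetre (15 mm/s or so): a few N on the block is right, 25 N is too hard.
- jaw_back (a point): Middle of the back of the moving jaw (10 mm towards the tip from jaw_face), 16 mm above the bench: a good place to push, in line with a block centred at x -10 mm.
- block_yellow: The block to measure: pale grey resin with a bone slice on top, on a yellow plastic foot, and with a yellow strip across the top at its +x end. 78 mm long (own x), 46 mm wide (own y), 34 mm high, all sides flat and upright, about 145 g. Origin: centre of its underside.
- block_blue: Bystander: like it, with a blue foot and strip, 70 x 46 x 34 mm. Origin: centre of its underside.
- block_red: Bystander: like it, with a red foot and strip, 64 x 46 x 34 mm. Origin: centre of its underside.
- recorder: White display box of the caliper, fixed on the bench, 105 (own x) x 85 (own y) x 30 mm high, the display on its far half and the green button on its near half, 25 mm from the centre. Origin: centre of its underside.
- record_top (a point): Centre of the top of the round green record button, 30 mm in diameter, facing up.
- record (a joint): Travel of the record button in m: 0 released, 0.006 fully down; a spring that takes about 5 N brings it back up.
- mountant: Bystander: small amber bottle, 54 mm in diameter, 115 mm high. Origin: centre of its underside.
- slide_box: Bystander: blue slide box 172 x 82 x 34 mm behind the caliper. Origin: centre of its underside.
- stain_dish: Bystander: open white dish 105 x 85 x 70 mm at the back. Origin: centre of its underside.
- forceps: Bystander: steel forceps 154 mm long, 8 mm thick, lying flat at the left. Origin: near its middle.
- stain_jar: Bystander: glass jar with steel cap, 72 mm in diameter, 85 mm high, at the left. Origin: centre of its underside.

How it is judged:
By the outcome, as a careful person would: the job done as asked, in the order asked, and still so for the second after the job is handed in, with the robot touching nothing.
It also fails if it takes over 51 s, if anything falls off the work surface, if the arm or the gripper's body presses on something with over 40 N, if the wrist force passes 120 N, or if a joint passes its speed limit or range.

## Working session

There is one attempt and no reset: what is moved stays moved. The work goes in short steps, Python scripts to look and compute and a shell command to move; the robot and the scene stay as the last step left them, time stands still between calls to the robot, and variables do not carry over. Pictures are saved under pics/ and viewed, at most 10 in all, crops included, and the job is handed in when it is done.

```bash
ls; mkdir -p pics; cat > h.py <<'E'
import numpy as np, cv2
from scipy.spatial.transform import Rotation as R
def cam(p):
    return R.from_rotvec(np.ravel(p["rvec"])).as_matrix(), np.ravel(p["tvec"]).astype(float)
def pts(p, mask):
    v,u=np.nonzero(mask & (p["range_z"]>0)); z=p["range_z"][v,u].astype(float)
    d=np.array([p["k1"],0,0,0,0],float)
    n=cv2.undistortPoints(np.stack([u,v],1).astype(float)[:,None],np.array(p["K"],float),d)[:,0]
    Rm,t=cam(p); c=np.c_[n*z[:,None],z]
    return (c-t)@Rm, np.c_[u,v]
def proj(p,X):
    return cv2.projectPoints(np.array(X,float).reshape(-1,1,3),np.ravel(p["rvec"]).astype(float),np.ravel(p["tvec"]).astype(float),np.array(p["K"],float),np.array([p["k1"],0,0,0,0],float))[0][:,0]
def save(p,n): cv2.imwrite("pics/"+n+".png",p["pixels"][:,:,::-1])
E
cat > a.py <<'E'
from bench import r
from h import *
np.set_printoptions(precision=1,suppress=True)
print(r.pinch_z, r.sense())
for c in ["scene","side"]:
    p=r.snapshot(c); save(p,c+"0")
    print(c, cam(p)[0].T@-cam(p)[1])
    for t in ["caliper","jaw_face","block_yellow","block_blue","block_red","recorder","record_top","mountant"]:
        o=r.outline_of(p,t)
        for q in o[:2]:
            X,_=pts(p,q["region"])
            if len(X)<5: print(t,q["score"],q["bbox"]);continue
            h=np.percentile(X[:,2],90); T=X[X[:,2]>h-6]
            rect=cv2.minAreaRect(T[:,:2].astype(np.float32))
            print(t,round(q["score"],2),np.array(q["bbox"]),"n",len(X),"h",round(h,1),"rect",np.array(rect[0]),np.array(rect[1]),round(rect[2],1))
E
python3 a.py
```

```text
pics
18.700000000000003 {'time': 0.0, 'joint_pos': array([-71.7,   7.5,  85.3,   0. ,  87.3,  -4.9]), 'qd': array([ 0.1,  0.1, -0. ,  0.1,  0. , -0. ]), 'joint_efforts': array([  0. , -56.9, -50.1,  -0. ,   0. ,  -0. ]), 'tool_pos': array([ 236.1, -551. ,  230.3]), 'tcp_rot': array([-179.9,   -0. ,   23.2]), 'ft_force': array([-0.3, -0.8,  0. ]), 'wrist_torque': array([-0. , -0. , -0.1]), 'grip_force': 0.0, 'finger_gap': 85.43553226369585}
scene [1131.7  721.4  769.3]
caliper 0.96 [240.8 231.  366.1 358.4] n 4981 h 32.5 rect [643.9 221.5] [205.6  50.4] 89.1
jaw_face 0.82 [286.3 262.9 339.8 308. ] n 1050 h 34.9 rect [646.3 166.3] [95.5 43.6] 87.6
block_yellow 0.81 [215.4 185.7 246.7 213.1] n 619 h 34.6 rect [ 583.1 -236.7] [80.9 49.5] 21.5
block_blue 0.94 [280.1 192.2 304.2 210.1] n 521 h 34.8 rect [ 462.2 -141.3] [51.1 70.1] 59.0
block_red 0.58 [246.4 167.9 276.3 187.7] n 449 h 34.7 rect [ 455.7 -293.8] [69.2 49.8] 0.1
recorder 0.9 [387.8 252.7 443.9 303.2] n 1689 h 41.3 rect [411.1 269.3] [41.7 44.9] 31.0
mountant 0.61 [178.6 149.7 198.2 190.7] n 604 h 98.1 rect [ 630.4 -387.7] [26.
[... 431 characters left out ...]
5.2 404.8 229.2] n 380 h 35.4 rect [ 463.1 -137.9] [47.  76.5] 55.3
block_red 0.65 [406.8 178.7 429.5 197.9] n 352 h 35.6 rect [ 455.1 -292.7] [51.4 62.6] 89.3
block_red 0.38 [362.7 177.9 384.7 196.1] n 368 h 35.9 rect [ 580.8 -233. ] [77.9 49.6] 14.9
recorder 0.75 [317.  299.2 357.6 333.1] n 1192 h 42.3 rect [418.5 278.6] [76.9 53.8] 55.0
recorder 0.4 [341.6 311.4 354.1 317.8] n 96 h 54.3 rect [407.  269.9] [26.1 28.5] 87.1
record_top 0.72 [319.6 298.5 358.7 335.7] n 1206 h 42.3 rect [418.5 278.6] [76.9 53.8] 55.0
record_top 0.4 [340.2 310.5 349.4 315.4] n 74 h 54.5 rect [406.1 270.9] [25.2 26.2] 78.4
mountant 0.79 [374.1 134.7 388.3 162.3] n 356 h 98.3 rect [ 628.4 -385.4] [19.7 24.1] 41.0
```

```bash
cat > b.py <<'E'
from bench import r
from h import *
# top-down orthographic map from scene camera points
p=r.snapshot("scene"); s=p["pixels"][140:380,160:480]
cv2.imwrite("pics/crop0.png",cv2.resize(s[:,:,::-1],(800,600),interpolation=cv2.INTER_CUBIC))
q=r.snapshot("side"); s=q["pixels"][160:352,230:486]
cv2.imwrite("pics/crop1.png",cv2.resize(s[:,:,::-1],(800,600),interpolation=cv2.INTER_CUBIC))
E
python3 b.py
```

```text
(no output)
```

View pics/crop0.png

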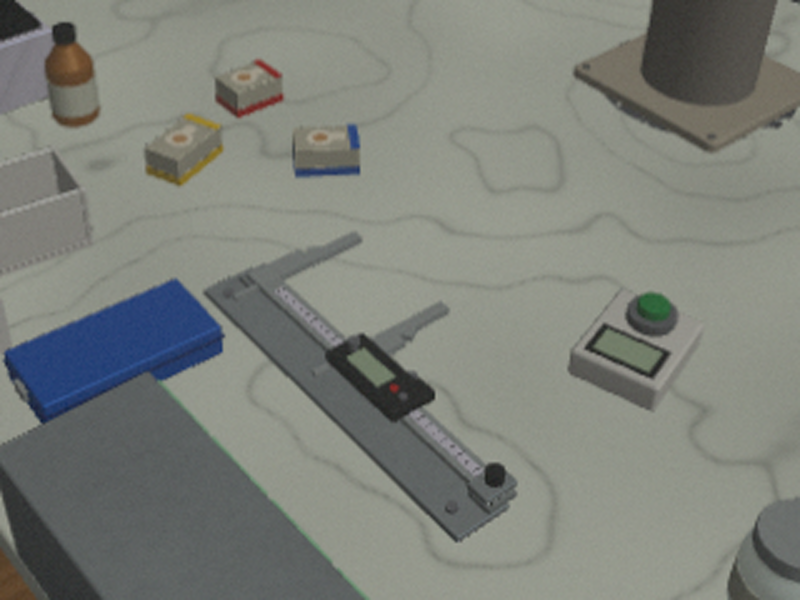

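View pics/crop1.png

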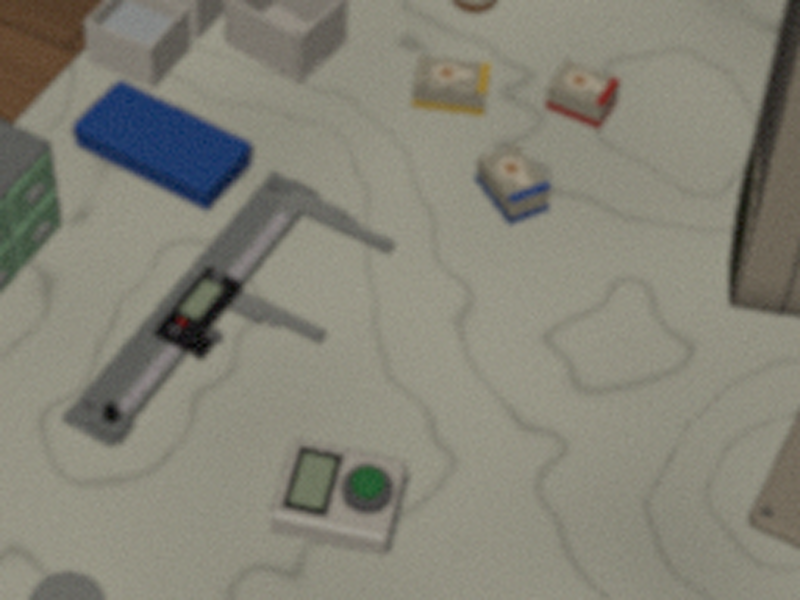

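Scene crop: the yellow block is at about (183,148) with its strip facing the robot, the caliper's jaws point to -x with the fixed jaw at low y, and the green button is at (655,305). The side crop agrees. Next I'll look at the wrist camera geometry.

```bash
cat > go.py <<'E'
# usage: go.py x y z yaw : delta from the measured pose, in tool axes, tool pointing down
import sys; from bench import r
from h import *
def delta(x,y,z,yaw):
    s=r.sense(); M=R.from_euler("xyz",s["tcp_rot"],degrees=True)
    d=M.inv().apply(np.array([x,y,z])-s["tool_pos"])/1000
    w=(M.inv()*R.from_euler("xyz",[180,0,yaw],degrees=True)).as_rotvec()
    print("t",s["time"],"pos",np.round(s["tool_pos"],1),"rot",np.round(s["tcp_rot"],1),"delta",np.round(d,4),np.round(w,4),"rows min",max(np.linalg.norm(d)/.0625,np.linalg.norm(w)/.187))
if __name__=="__main__": delta(*map(float,sys.argv[1:]))
E
python3 - <<'E'
from bench import r
from h import *
np.set_printoptions(precision=2,suppress=True)
p=r.snapshot("wrist"); Rm,t=cam(p); s=r.sense(); M=R.from_euler("xyz",s["tcp_rot"],degrees=True)
print("cam in tool",M.inv().apply(-Rm.T@t-s["tool_pos"]),"axis",M.inv().apply(Rm[2]),"xaxis",M.inv().apply(Rm[0]),p["K"])
E
python3 go.py 575 -260 230 18
```

```text
cam in tool [  69.44   -0.54 -142.71] axis [-0.27  0.    0.96] xaxis [ 0.  1. -0.] [[336.45   0.   319.78]
 [  0.   336.45 230.64]
 [  0.     0.     1.  ]]
t 1.05 pos [ 236.3 -551.5  231.3] rot [180.    0.   23.2] delta [ 0.4261 -0.1346  0.0013] [0.     0.     0.0907] rows min 7.149537036748677
```

```bash
python3 -m jog '[0.054,-0.017,0,0,0,0.01, 0.108,-0.034,0,0,0,0.02, 0.162,-0.051,0,0,0,0.03, 0.216,-0.068,0,0,0,0.045, 0.27,-0.085,0,0,0,0.06, 0.324,-0.102,0,0,0,0.07, 0.378,-0.119,0,0,0,0.08, 0.426,-0.135,0,0,0,0.09]' 1
cat > c.py <<'E'
from bench import r
from h import *
import sys
np.set_printoptions(precision=1,suppress=True)
p=r.snapshot("wrist"); save(p,"w1")
for q in r.outline_of(p,"block_yellow")[:2]:
    X,_=pts(p,q["region"]); h=np.percentile(X[:,2],80); T=X[abs(X[:,2]-h)<5]
    rect=cv2.minAreaRect(T[:,:2].astype(np.float32)); print(q["score"],np.array(q["bbox"]),h,np.median(T[:,2]),rect,T.mean(0))
E
python3 c.py; python3 go.py 583 -236 60 18
```

```text
time: 2.05
tool_pos: [576.1, -258.1, 231.4]
tcp_rot: [180.0, -0.0, 18.0]
ft_force: [-0.6, -0.6, -0.1]
finger_gap: 85.4
grip_force: 0.0
0.56 [277.6 155.6 324.3 235.2] 34.95500131773831 34.249882836408204 ((580.5513916015625, -238.20654296875), (78.12660217285156, 45.354366302490234), 19.993356704711914) [ 581.9 -238.    34.3]
t 2.15 pos [ 577.8 -255.5  231. ] rot [-1.799e+02 -1.000e-01  1.830e+01] delta [ 0.0108 -0.0167  0.1711] [-0.0011 -0.0015  0.0053] rows min 2.7554631294904914
```

View pics/w1.png

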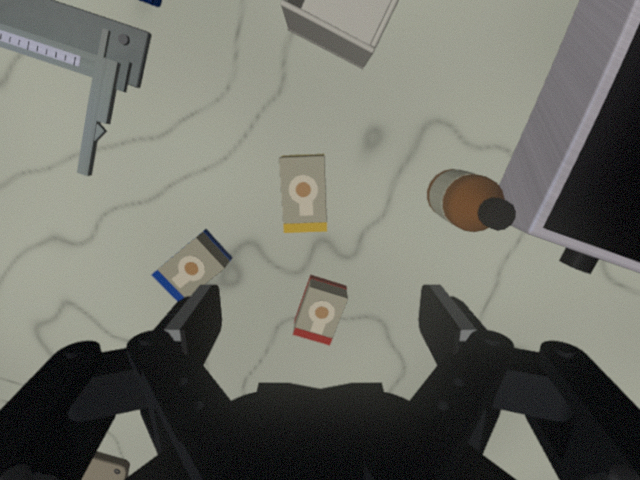

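The yellow block is at columns 280–327, rows 155–235. The measured 78×45 mm at 34 mm height matches it. The blue and red blocks are clear of the finger paths.

```bash
python3 go.py 581 -238.2 5 20
```

```text
t 2.15 pos [ 577.8 -255.5  231. ] rot [-1.799e+02 -1.000e-01  1.830e+01] delta [ 0.0081 -0.0151  0.2261] [-0.001  -0.0015 -0.0296] rows min 3.6274445103266126
```

```bash
python3 -m jog '[0.006,-0.009,0.04,0,0,-0.017, 0.0126,-0.0184,0.09,0,0,-0.035, 0.0126,-0.0184,0.12,0,0,-0.035, 0.0126,-0.0184,0.12,0,0,-0.035]' 1; sed -i 's/w1/w2/' c.py; python3 c.py;  python3 go.py 581 -238.2 5 20
```

```text
time: 2.65
tool_pos: [578.5, -237.4, 107.9]
tcp_rot: [-179.7, 0.3, 20.0]
ft_force: [0.2, 0.2, 1.0]
finger_gap: 85.4
grip_force: 0.0
0.58 [286.5 176.8 358.1 294.3] 34.83193139974667 34.28403699154295 ((580.4951782226562, -238.31900024414062), (78.24435424804688, 45.73368835449219), 20.265594482421875) [ 582.5 -237.5   34.3]
t 2.75 pos [ 581.3 -238.9  112.5] rot [180.  -0.  20.] delta [-1.000e-04 -8.000e-04  1.075e-01] [ 0.0008 -0.0006  0.0003] rows min 1.7201441008969152
```

```bash
python3 -m jog '[0,0,0.035,0,0,0, 0,0,0.07,0,0,0, 0,0,0.095,0,0,0, 0,0,0.106,0,0,0, 0,0,0.106,0,0,0]' 1 && python3 -m jog '[0,0,0,0,0,0, 0,0,0,0,0,0, 0,0,0,0,0,0, 0,0,0,0,0,0]' -1 30
```

```text
time: 3.38
tool_pos: [581.6, -238.8, 6.4]
tcp_rot: [180.0, -0.0, 20.0]
ft_force: [-0.5, -0.2, -0.0]
finger_gap: 85.5
grip_force: 0.0
time: 3.88
tool_pos: [582.0, -238.7, 6.8]
tcp_rot: [179.9, -0.1, 20.0]
ft_force: [0.5, -0.6, 5.8]
finger_gap: 45.4
grip_force: 32.3
```

```bash
python3 go.py 581 -238.2 180 20; python3 go.py 560 20 230 90
```

```text
t 3.875 pos [ 582.  -238.7    6.8] rot [ 1.799e+02 -1.000e-01  2.000e+01] delta [-0.0005 -0.0006 -0.1732] [ 0.0016 -0.0015  0.0008] rows min 2.7713590400567436
t 3.875 pos [ 582.  -238.7    6.8] rot [ 1.799e+02 -1.000e-01  2.000e+01] delta [ 0.0684 -0.2502 -0.2235] [ 2.3000e-03 -3.0000e-04 -1.2209e+00] rows min 6.528941366392214
```

```bash
python3 -m jog '[0,0,-0.03,0,0,0, 0,0,-0.08,0,0,0, 0.008,-0.03,-0.13,0,0,-0.16, 0.02,-0.075,-0.17,0,0,-0.33, 0.034,-0.125,-0.2,0,0,-0.51, 0.048,-0.175,-0.22,0,0,-0.69, 0.058,-0.215,-0.2235,0,0,-0.87, 0.065,-0.24,-0.2235,0,0,-1.04]' && python3 -m jog '[0.008,-0.008,0,0,0,-0.1, 0.008,-0.008,0,0,0,-0.182, 0.008,-0.008,0,0,0,-0.182]'; python3 go.py 560 20 230 90; python3 - <<'E'
from bench import r
from h import *
np.set_printoptions(precision=1,suppress=True)
p=r.snapshot("wrist"); save(p,"w3"); np.save("w3.npy",p,allow_pickle=True)
X,uv=pts(p,np.ones((480,640),bool))
# ortho map of points 8..60 mm high, 1 mm cells
m=(X[:,2]>8)&(X[:,2]<60)
print(r.sense()["tool_pos"],r.sense()["grip_force"])
im=np.zeros((400,400),np.uint8)
ix=(X[m,0]-450).astype(int);iy=(X[m,1]).astype(int)
ok=(ix>=0)&(ix<400)&(iy>=0)&(iy<400)
im[iy[ok],ix[ok]]=np.clip(X[m,2][ok]*4,0,255)
cv2.imwrite("pics/o3.png",cv2.resize(np.hstack([im]),(600,600),interpolation=0))
E
```

```text
time: 4.88
tool_pos: [559.6, 11.6, 229.5]
tcp_rot: [179.9, -0.0, 80.1]
ft_force: [0.2, -0.6, -2.0]
finger_gap: 45.4
grip_force: 31.6
time: 5.25
tool_pos: [553.1, 19.0, 228.6]
tcp_rot: [-180.0, -0.0, 90.1]
ft_force: [0.4, -0.2, -3.1]
finger_gap: 45.4
grip_force: 31.6
t 5.25 pos [553.1  19.  228.6] rot [-180.    -0.    90.1] delta [ 0.001   0.0069 -0.0014] [-0.0004 -0.      0.0009] rows min 0.11364648753653218
[553.2  18.9 228.6] 31.607059836387634
```

View pics/w3.png

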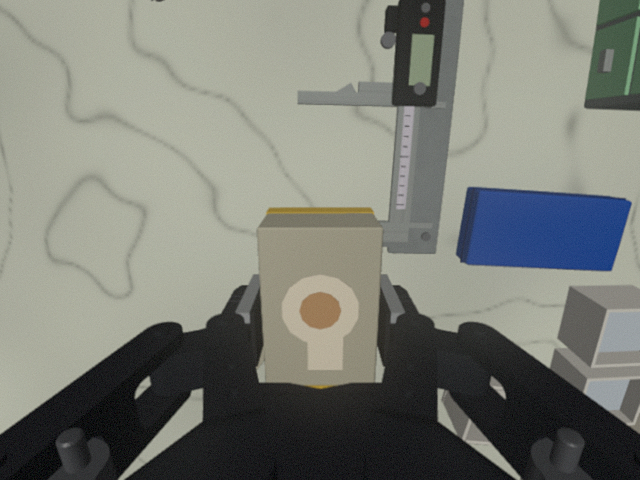

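View pics/o3.png

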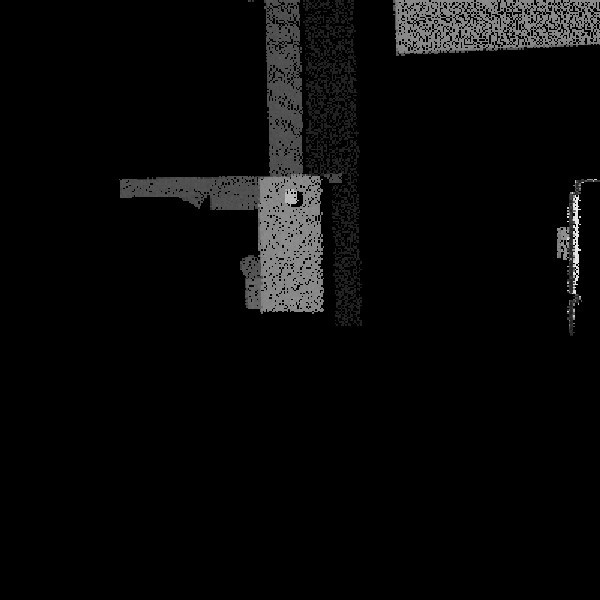

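Moving jaw: its face is at y≈119 and its tip at x≈530. The held block hides the fixed jaw, so I'll back off to see it.

```bash
python3 -m jog '[-0.03,0,0,0,0,0, -0.065,0,-0.01,0,0,0, -0.09,0,-0.02,0,0,0, -0.09,0,-0.02,0,0,0, -0.09,0,-0.02,0,0,0]'; cat > d.py <<'E'
from bench import r
from h import *
np.set_printoptions(precision=2,suppress=True)
p=r.snapshot("wrist"); save(p,"w4")
X,uv=pts(p,np.ones((480,640),bool))
def edges(x0,x1,lo,hi,ya,yb,nm):
    m=(X[:,2]>lo)&(X[:,2]<hi)&(X[:,1]>ya)&(X[:,1]<yb)
    for a in np.arange(x0,x1,10):
        k=m&(X[:,0]>=a)&(X[:,0]<a+10); Y=X[k,1]
        if len(Y)>10: print(nm,a,len(Y),np.percentile(Y,[2,98]),np.median(X[k,2]))
edges(525,645,11,25,-20,80,"fixed"); edges(525,620,11,25,90,170,"mov")
m=(X[:,2]>11)&(X[:,2]<25)
k=m&(X[:,1]<80)&(X[:,1]>-20)&(X[:,0]<620)&(X[:,0]>500); print("tip fixed",np.percentile(X[k,0],[0,1]))
k=m&(X[:,1]>100)&(X[:,1]<140)&(X[:,0]<620)&(X[:,0]>500); print("tip mov",np.percentile(X[k,0],[0,1]))
for a in range(20,140,20):
    k=(X[:,2]>6)&(X[:,2]<30)&(X[:,1]>a)&(X[:,1]<a+10)&(X[:,0]>600)&(X[:,0]<720)
    if k.sum()>10: print("beam x",a,np.percentile(X[k,0],[1,99]),k.sum())
im=np.zeros((400,400),np.uint8); m=(X[:,2]>8)&(X[:,2]<60)
ix=(X[m,0]-450).astype(int);iy=(X[m,1]+150).astype(int); ok=(ix>=0)&(ix<400)&(iy>=0)&(iy<400)
im[iy[ok],ix[ok]]=np.clip(X[m,2][ok]*4,0,255); cv2.imwrite("pics/o4.png",cv2.resize(im,(600,600),interpolation=0))
E
python3 d.py
```

```text
time: 5.92
tool_pos: [553.3, -70.9, 248.4]
tcp_rot: [-180.0, -0.0, 90.0]
ft_force: [0.8, -0.6, -1.5]
finger_gap: 45.6
grip_force: 31.6
fixed 525 83 [-10.37   0.01] 20.336856363599107
fixed 535 100 [-10.39  -0.  ] 20.150153509068467
fixed 545 90 [-10.41  -1.04] 20.138132653775404
fixed 555 109 [-11.44  -1.05] 20.13906234037367
fixed 565 127 [-16.71  -1.04] 19.872491400731846
fixed 575 145 [-18.83  -1.02] 19.724191104301237
fixed 585 166 [-19.83  -2.03] 19.999964162881863
fixed 595 165 [-19.8  -2. ] 20.05971908515768
fixed 605 165 [-19.78  -1.96] 20.23735670205316
fixed 615 167 [-19.73  -1.92] 20.109188662153993
fixed 625 812 [-18.58  77.97] 20.061193461117046
fixed 635 950 [-17.58  78.09] 20.3367537402292
mov 525 64 [119.33 128.47] 19.810398709784337
mov 535 130 [118.95 128.19] 19.676423136377785
mov 545 130 [118.62 127.98] 19.662624839225373
mov 555 150 [118.34 128.14] 19.824541987755143
mov 565 141 [118.05 128.18] 19.676319862403624
mov 575 141 [118.09 128.26] 19.734585242771477
mov 585 144 [117.78 128.15] 19.801049620798864
mov 595 150 [117.64 128.36] 19.682224918654917
mov 605 153 [117.41 128.44] 19.81451751157844
mov 615 131 [117.18 128.42] 19.77822595249701
tip fixed [527.36 528.47]
tip mov [530.07 531.08]
beam x 20 [628.14 715.55] 607
beam x 40 [627.77 686.5 ] 529
beam x 60 [628.43 687.45] 563
beam x 80 [629.13 687.5 ] 563
beam x 100 [629.81 688.81] 592
beam x 120 [600.2  688.64] 388
```

View pics/w4.png

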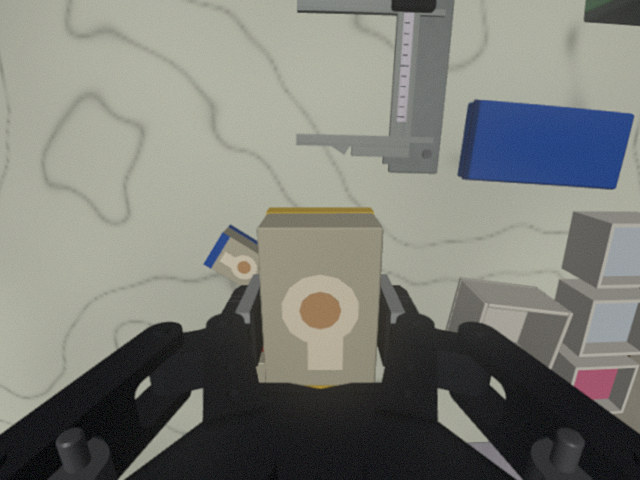

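The fixed jaw face is at y≈-0.6 and the moving one at y≈118.4, an opening of about 119 mm. The caliper origin is near (568,-0.6), yaw -1.4°. The block goes at caliper (-10,44).

```bash
python3 go.py 559 45 80 88.6;python3 go.py 559 45 7 88.6
```

```text
t 5.975 pos [553.2 -70.6 248.2] rot [-180.   -0.   90.] delta [0.1155 0.006  0.1683] [-0.0008 -0.0006  0.0248] rows min 3.267089619142331
t 5.975 pos [553.2 -70.6 248.2] rot [-180.   -0.   90.] delta [0.1155 0.006  0.2413] [-0.0008 -0.0006  0.0248] rows min 4.280810367735794
```

```bash
python3 -m jog '[0.03,0.001,0.02,0,0,0.01, 0.07,0.003,0.06,0,0,0.02, 0.105,0.006,0.11,0,0,0.025, 0.1155,0.006,0.15,0,0,0.025, 0.1155,0.006,0.168,0,0,0.025, 0.1155,0.006,0.168,0,0,0.025, 0.1155,0.006,0.168,0,0,0.025]'; python3 go.py 559 45 7 88.6
```

```text
time: 6.85
tool_pos: [560.9, 43.7, 82.9]
tcp_rot: [179.8, 0.0, 88.6]
ft_force: [0.7, 0.2, -0.6]
finger_gap: 45.4
grip_force: 31.5
t 6.85 pos [560.9  43.7  82.9] rot [179.8   0.   88.6] delta [ 0.0012 -0.0021  0.0759] [ 0.003   0.0001 -0.0003] rows min 1.2149469342304249
```

```bash
python3 -m jog '[0,0,0.02,0,0,0, 0,0,0.045,0,0,0, 0,0,0.062,0,0,0, 0,0,0.068,0,0,0, 0,0,0.068,0,0,0, 0,0,0.068,0,0,0]'; python3 go.py 559 45 7 88.6
```

```text
time: 7.6
tool_pos: [560.2, 44.3, 13.8]
tcp_rot: [179.9, -0.0, 88.6]
ft_force: [0.5, -0.4, -1.2]
finger_gap: 45.6
grip_force: 31.6
t 7.6 pos [560.2  44.3  13.8] rot [179.9  -0.   88.6] delta [ 0.0007 -0.0013  0.0068] [ 0.0016 -0.      0.0005] rows min 0.11067093188984617
```

```bash
python3 -m jog '[0.0005,-0.001,0.003,0,0,0, 0.0005,-0.001,0.006,0,0,0, 0.0005,-0.001,0.007,0,0,0, 0.0005,-0.001,0.007,0,0,0, 0.0005,-0.001,0.007,0,0,0]'; python3 -m jog '[0,0,0,0,0,0, 0,0,0,0,0,0, 0,0,0,0,0,0]' 0.6; python3 go.py 558 160 90 88.6
```

```text
time: 8.22
tool_pos: [558.8, 44.9, 6.8]
tcp_rot: [180.0, -0.0, 88.6]
ft_force: [-2.6, 0.2, 7.1]
finger_gap: 45.4
grip_force: 32.7
time: 8.6
tool_pos: [558.4, 44.8, 5.7]
tcp_rot: [-180.0, -0.0, 88.6]
ft_force: [1.2, 0.7, 0.2]
finger_gap: 68.3
grip_force: 0.0
t 8.6 pos [558.4  44.8   5.7] rot [-180.    -0.    88.6] delta [ 0.1151 -0.0031 -0.0843] [-0.     -0.      0.0004] rows min 2.283368196417037
```

```bash
python3 -m jog '[0,0,-0.01,0,0,0, 0,0,-0.045,0,0,0, 0,0,-0.09,0,0,0, 0,0,-0.11,0,0,0, 0,0,-0.11,0,0,0]'; cat > e.py <<'E'
from bench import r
from h import *
import sys
np.set_printoptions(precision=2,suppress=True)
p=r.snapshot("wrist"); save(p,sys.argv[1])
X,uv=pts(p,np.ones((480,640),bool))
m=(abs(X[:,2]-34)<4)&(X[:,0]>520)&(X[:,0]<600)&(X[:,1]>-30)&(X[:,1]<115)&(uv[:,1]<290)
print("block top",cv2.minAreaRect(X[m,:2].astype(np.float32)),m.sum())
for nm,ya,yb in [("fixed",-30,6),("mov",70,160)]:
  for a in range(525,615,15):
    k=(X[:,2]>16)&(X[:,2]<24)&(X[:,0]>=a)&(X[:,0]<a+15)&(X[:,1]>ya)&(X[:,1]<yb)
    if k.sum()>10: print(nm,a,np.percentile(X[k,1],[2,98]),k.sum())
E
python3 e.py w5; python3 go.py 558 158 110 88.6
```

```text
time: 9.22
tool_pos: [559.9, 44.8, 117.8]
tcp_rot: [179.8, -0.0, 88.6]
ft_force: [-0.4, 0.0, -0.7]
finger_gap: 68.6
grip_force: 0.0
block top ((558.25244140625, 44.192787170410156), (78.34591674804688, 45.74559783935547), 88.71566772460938) 6873
fixed 525 [-11.44   0.93] 233
fixed 540 [-11.8   -1.67] 222
fixed 555 [-13.99  -2.23] 225
fixed 570 [-18.96  -0.35] 337
fixed 585 [-22.39  -0.32] 504
fixed 600 [-23.01  -0.71] 529
mov 525 [ 83.79 131.16] 280
mov 540 [ 83.32 130.8 ] 448
mov 555 [ 82.99 130.52] 455
mov 570 [ 82.8  137.21] 629
mov 585 [118.04 139.77] 672
mov 600 [117.78 139.26] 750
t 9.275 pos [558.5  44.8 115.8] rot [180.   -0.   88.6] delta [ 0.1131 -0.0033  0.0058] [ 0.0008 -0.      0.0004] rows min 1.8131709392213395
```

View pics/w5.png

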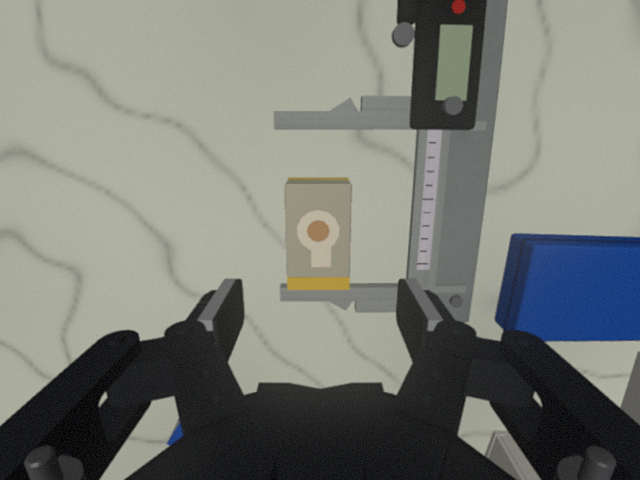

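Block top: centre (558.3,44.2), 78.3×45.7 mm, aligned within 0.1° of the jaws and about 5 mm off the fixed one. The moving jaw's back is at y≈130.7. Now I'll go behind it with the fingers shut.

```bash
python3 -m jog '[0.04,0,0,0,0,0, 0.09,-0.003,0,0,0,0, 0.113,-0.006,0,0,0,0, 0.113,-0.006,0,0,0,0, 0.113,-0.006,0.03,0,0,0, 0.113,-0.006,0.05,0,0,0, 0.113,-0.006,0.05,0,0,0]' -1 30; python3 go.py 555 158 8 88.6
```

```text
time: 10.15
tool_pos: [552.7, 156.7, 62.5]
tcp_rot: [-179.7, 0.1, 88.6]
ft_force: [0.3, -0.2, 0.6]
finger_gap: -0.1
grip_force: 0.0
t 10.15 pos [552.7 156.7  62.5] rot [-1.797e+02  1.000e-01  8.860e+01] delta [0.0014 0.0026 0.0545] [-0.0059  0.0014 -0.0003] rows min 0.8732956483157156
```

```bash
python3 -m jog '[0,0,0.02,0,0,0, 0,0,0.04,0,0,0, 0,0,0.053,0,0,0, 0,0,0.053,0,0,0, 0,0,0.053,0,0,0]'; python3 go.py 555 140 8 88.6
```

```text
time: 10.78
tool_pos: [555.5, 158.1, 13.2]
tcp_rot: [180.0, -0.0, 88.6]
ft_force: [-0.5, 0.3, 0.2]
finger_gap: 0.2
grip_force: 0.0
t 10.775 pos [555.5 158.1  13.2] rot [180.   -0.   88.6] delta [-0.0181 -0.0001  0.0052] [ 0.0006 -0.0001  0.0005] rows min 0.300682112735762
```

```bash
python3 -m jog '[-0.003,0,0.003,0,0,0, -0.007,0,0.005,0,0,0, -0.01,0,0.005,0,0,0, -0.013,0,0.005,0,0,0, -0.016,0,0.005,0,0,0, -0.019,0,0.005,0,0,0, -0.022,0,0.005,0,0,0, -0.025,0,0.005,0,0,0]'; python3 -m jog '[-0.003,0,0,0,0,0, -0.006,0,0,0,0,0, -0.009,0,0,0,0,0, -0.012,0,0,0,0,0]'
```

```text
time: 11.78
tool_pos: [554.6, 132.9, 7.9]
tcp_rot: [180.0, -0.0, 88.6]
ft_force: [0.3, 1.9, 1.3]
finger_gap: 0.0
grip_force: 1.0
time: 12.28
tool_pos: [554.3, 120.8, 7.9]
tcp_rot: [180.0, -0.0, 88.6]
ft_force: [0.0, 2.1, 0.9]
finger_gap: -0.0
grip_force: 1.0
```

Pushing with about 2 N of drag. Approaching the block.

```bash
python3 -m jog '[-0.002,0,0,0,0,0, -0.004,0,0,0,0,0, -0.006,0,0,0,0,0, -0.008,0,0,0,0,0, -0.01,0,0,0,0,0]'; python3 - <<'E'
from bench import r
from h import *
p=r.snapshot("scene"); X,uv=pts(p,np.ones((480,640),bool))
for nm,ya,yb,lo,hi in [("jaw",84,150,16,24),("block",-20,100,31,38)]:
    for a in (535,545,555,565):
        k=(X[:,2]>lo)&(X[:,2]<hi)&(X[:,0]>=a)&(X[:,0]<a+10)&(X[:,1]>ya)&(X[:,1]<yb)
        if k.sum()>3: print(nm,a,np.percentile(X[k,1],[0,5,95,100]).round(1),k.sum())
E
```

```text
time: 12.9
tool_pos: [554.0, 110.9, 7.8]
tcp_rot: [180.0, -0.0, 88.6]
ft_force: [-0.4, 1.8, 1.9]
finger_gap: -0.1
grip_force: 1.0
jaw 545 [120.8 121.2 124.8 125. ] 7
jaw 555 [ 84.3  84.5 123.5 123.8] 21
jaw 565 [ 84.2  84.4 119.4 120.9] 35
block 535 [ 8.  11.2 61.5 67. ] 32
block 545 [ 5.7 10.1 76.6 77.2] 44
block 555 [ 5.6  8.2 33.9 35.6] 35
block 565 [ 7.   8.4 78.6 85. ] 62
```

```bash
python3 -m jog '[-0.0015,0,0,0,0,0, -0.003,0,0,0,0,0, -0.0045,0,0,0,0,0]'; python3 -m jog '[-0.001,0,0,0,0,0, -0.002,0,0,0,0,0]'
```

```text
time: 13.32
tool_pos: [553.9, 106.4, 7.8]
tcp_rot: [180.0, -0.0, 88.6]
ft_force: [1.0, 1.3, 0.7]
finger_gap: 0.3
grip_force: 1.0
time: 13.58
tool_pos: [553.8, 104.5, 7.8]
tcp_rot: [180.0, -0.0, 88.6]
ft_force: [0.9, 2.5, 0.9]
finger_gap: -0.0
grip_force: 1.5
```

```bash
python3 -m jog '[-0.0005,0,0,0,0,0, -0.001,0,0,0,0,0]'
```

```text
time: 13.82
tool_pos: [553.8, 103.5, 7.8]
tcp_rot: [180.0, -0.0, 88.6]
ft_force: [1.4, 3.0, 0.8]
finger_gap: -0.3
grip_force: 1.4
```

```bash
python3 -m jog '[-0.0006,0,0,0,0,0, -0.0012,0,0,0,0,0]'
```

```text
time: 14.08
tool_pos: [553.8, 102.2, 7.8]
tcp_rot: [180.0, -0.0, 88.6]
ft_force: [1.2, 3.2, 0.0]
finger_gap: 0.2
grip_force: 1.4
```

```bash
python3 -m jog '[-0.0005,0,0,0,0,0, -0.001,0,0,0,0,0]'
```

```text
time: 14.32
tool_pos: [553.8, 101.2, 7.8]
tcp_rot: [180.0, -0.0, 88.6]
ft_force: [1.0, 2.0, -0.3]
finger_gap: 0.1
grip_force: 1.4
```

```bash
python3 -m jog '[-0.0005,0,0,0,0,0]'; python3 -m jog '[-0.0004,0,0,0,0,0]'
```

```text
time: 14.45
tool_pos: [553.7, 101.0, 7.8]
tcp_rot: [180.0, -0.0, 88.6]
ft_force: [1.6, 5.4, -0.2]
finger_gap: 0.3
grip_force: 2.8
time: 14.58
tool_pos: [553.7, 100.9, 7.8]
tcp_rot: [180.0, -0.1, 88.6]
ft_force: [2.1, 7.7, -0.2]
finger_gap: 0.1
grip_force: 3.6
```

```bash
python3 -m jog '[-0.0004,0,0,0,0,0]'
```

```text
time: 14.7
tool_pos: [553.8, 100.9, 7.9]
tcp_rot: [180.0, -0.1, 88.6]
ft_force: [2.0, 8.9, -1.6]
finger_gap: 0.1
grip_force: 4.5
```

```bash
python3 -m jog '[-0.0004,0,0,0,0,0]'
```

```text
time: 14.82
tool_pos: [553.7, 100.9, 7.8]
tcp_rot: [180.0, -0.1, 88.6]
ft_force: [2.8, 9.8, -1.0]
finger_gap: -0.2
grip_force: 5.4
```

The jaw stopped at y=100.9 as predicted, with about 8 N on the block. Backing off.

```bash
python3 -m jog '[0.003,0,0,0,0,0, 0.012,0,0,0,0,0, 0.025,0,0,0,0,0, 0.03,0,-0.02,0,0,0, 0.03,0,-0.07,0,0,0, 0.05,-0.02,-0.12,0,0,0, 0.08,-0.05,-0.16,0,0,0, 0.08,-0.07,-0.16,0,0,0]'; python3 -m jog '[0,0,0,0,0,0, 0,0,0,0,0,0]'; cat > f.py <<'E'
from bench import r
from h import *
np.set_printoptions(precision=1,suppress=True)
p=r.snapshot("wrist"); save(p,"w6")
hsv=cv2.cvtColor(p["pixels"],cv2.COLOR_RGB2HSV)
X,uv=pts(p,np.ones((480,640),bool)); px=hsv[uv[:,1],uv[:,0]]
g=(px[:,0]>45)&(px[:,0]<85)&(px[:,1]>120)&(np.hypot(X[:,0]-408,X[:,1]-270)<60)
G=X[g]; print("green",g.sum(),np.median(G[:,2]),np.percentile(G,[1,99],axis=0)); 
T=G[G[:,2]>np.percentile(G[:,2],95)-4]; print("top",cv2.minEnclosingCircle(T[:,:2].astype(np.float32)),T.mean(0),np.percentile(uv[g],[1,99],axis=0))
k=(abs(X[:,2]-30)<4)&(np.hypot(X[:,0]-415,X[:,1]-280)<80); print("box",cv2.minAreaRect(X[k,:2].astype(np.float32)))
E
python3 f.py
```

```text
time: 15.82
tool_pos: [487.5, 183.8, 174.3]
tcp_rot: [179.5, -0.2, 88.7]
ft_force: [-0.8, -0.1, -0.6]
finger_gap: 0.4
grip_force: 0.0
time: 16.08
tool_pos: [486.0, 181.1, 168.1]
tcp_rot: [180.0, 0.0, 88.6]
ft_force: [0.3, 0.2, -0.2]
finger_gap: 0.1
grip_force: 0.0
green 1265 51.950438014977415 [[393.2 251.7  46.2]
 [420.3 278.1  53.7]]
top ((406.1568298339844, 264.85882568359375), 14.56980037689209) [406.8 265.   51.9] [[192. 100.]
 [230. 137.]]
box ((429.9130554199219, 272.16973876953125), (105.26571655273438, 84.8747329711914), 16.108686447143555)
```

View pics/w6.png

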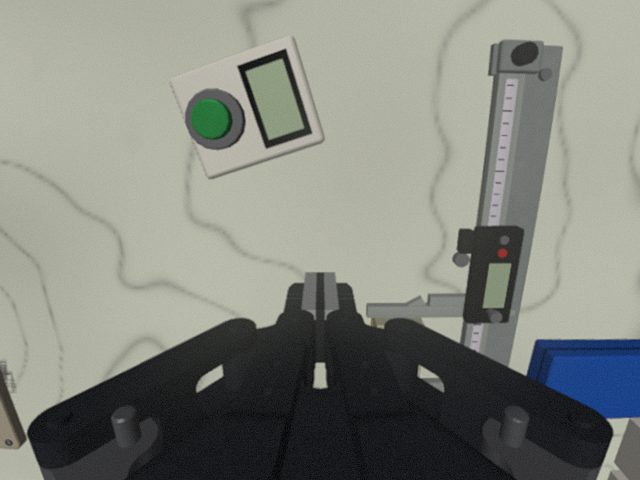

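The button is at (406,265), top at z≈52, which agrees with the box fit (105×85, 16°).

```bash
python3 go.py 406 265 75 88.6
```

```text
t 16.125 pos [486.  180.9 167.7] rot [-180.     0.    88.6] delta [ 0.0821 -0.082   0.0927] [-0.0002  0.0002  0.    ] rows min 2.3767704903031612
```

```bash
python3 -m jog '[0.025,-0.025,0.01,0,0,0, 0.06,-0.06,0.03,0,0,0, 0.082,-0.082,0.06,0,0,0, 0.082,-0.082,0.085,0,0,0, 0.082,-0.082,0.093,0,0,0, 0.082,-0.082,0.093,0,0,0, 0.082,-0.082,0.093,0,0,0, 0.082,-0.082,0.093,0,0,0]'; python3 go.py 406 265 54 88.6
```

```text
time: 17.12
tool_pos: [406.7, 265.3, 75.9]
tcp_rot: [179.9, -0.1, 88.6]
ft_force: [-0.2, -0.3, 0.8]
finger_gap: -0.1
grip_force: 0.0
t 17.125 pos [406.7 265.3  75.9] rot [ 1.799e+02 -1.000e-01  8.860e+01] delta [-0.0003 -0.0007  0.0219] [ 0.0017 -0.0009 -0.0002] rows min 0.3512246789322242
```

```bash
python3 -m jog '[0,0,0.008,0,0,0, 0,0,0.016,0,0,0, 0,0,0.021,0,0,0, 0,0,0.024,0,0,0]'; python3 -m jog '[0,0,0.0015,0,0,0, 0,0,0.003,0,0,0]';
```

```text
time: 17.62
tool_pos: [405.2, 265.0, 50.2]
tcp_rot: [-179.9, 0.0, 88.6]
ft_force: [-1.2, -1.2, 2.1]
finger_gap: 0.0
grip_force: 1.2
time: 17.88
tool_pos: [405.6, 265.2, 48.0]
tcp_rot: [-180.0, -0.0, 88.6]
ft_force: [-2.7, -0.6, 3.6]
finger_gap: 0.1
grip_force: 1.9
```

```bash
python3 -m jog '[0,0,0.001,0,0,0, 0,0,0.002,0,0,0]'
```

```text
time: 18.12
tool_pos: [405.7, 265.2, 46.0]
tcp_rot: [180.0, -0.0, 88.6]
ft_force: [-2.8, -1.4, 8.7]
finger_gap: 0.1
grip_force: 4.7
```

```bash
python3 -m jog '[0,0,0.001,0,0,0, 0,0,0.0015,0,0,0]'
```

```text
time: 18.38
tool_pos: [405.9, 265.3, 45.8]
tcp_rot: [180.0, 0.0, 88.6]
ft_force: [-10.5, -5.7, 22.2]
finger_gap: 0.2
grip_force: 11.0
```

The button bottomed out: z is stuck at 45.8 with 22 N. Releasing it, then going to check the caliper.

```bash
python3 -m jog '[0,0,-0.003,0,0,0, 0,0,-0.015,0,0,0, 0,0,-0.05,0,0,0, -0.02,0.01,-0.1,0,0,0, -0.05,0.03,-0.15,0,0,0, -0.1,0.05,-0.17,0,0,0, -0.155,0.075,-0.17,0,0,0, -0.21,0.1,-0.17,0,0,0]'; python3 -m jog '[-0.04,0.015,0,0,0,0, -0.06,0.03,0,0,0,0, -0.06,0.03,0,0,0,0, -0.06,0.03,0,0,0,0]'; python3 e.py w7; python3 - <<'E'
from bench import r
from h import *
p=r.snapshot("scene"); hsv=cv2.cvtColor(p["pixels"],cv2.COLOR_RGB2HSV)
X,uv=pts(p,np.ones((480,640),bool)); px=hsv[uv[:,1],uv[:,0]]
g=(px[:,0]>45)&(px[:,0]<85)&(px[:,1]>120)&(np.hypot(X[:,0]-406,X[:,1]-265)<25)
print("button top z",np.percentile(X[g,2],[50,90]),g.sum()); print(r.sense())
E
```

```text
time: 19.38
tool_pos: [501.6, 51.2, 215.6]
tcp_rot: [179.9, -0.0, 88.7]
ft_force: [0.4, 0.3, -0.8]
finger_gap: 0.1
grip_force: 0.0
time: 19.88
tool_pos: [528.9, -7.4, 214.4]
tcp_rot: [-180.0, -0.0, 88.6]
ft_force: [-0.1, -0.3, -0.3]
finger_gap: -0.3
grip_force: 0.0
block top ((558.2957763671875, 38.61699295043945), (76.80751037597656, 45.80340576171875), 88.80353546142578) 4009
fixed 525 [-10.99   0.73] 140
fixed 540 [-11.24  -2.73] 127
fixed 555 [-13.66  -3.02] 142
fixed 570 [-19.19  -1.64] 208
fixed 585 [-21.68  -0.48] 303
fixed 600 [-22.03  -0.8 ] 315
mov 525 [79.   89.98] 156
mov 540 [78.69 89.79] 205
mov 555 [78.34 90.01] 213
mov 570 [78.12 96.45] 299
mov 585 [77.88 98.61] 334
mov 600 [ 77.64 156.89] 521
button top z [50.8034563  52.78500586] 72
{'time': 19.975, 'joint_pos': array([-6.31833412e+00, -3.10709357e+00,  9.78810097e+01,  1.19967697e-02,
        8.52257883e+01, -5.00716379e+00]), 'qd': array([ 0.2551609 , -0.09992685,  0.13649385, -0.01127091, -0.08673275,
       -0.14699803]), 'joint_efforts': array([-4.62602517e-01, -4.67344093e+01, -4.98639786e+01, -2.84096453e-02,
       -8.67704570e-03,  8.15012783e-03]), 'tool_pos': array([528.79522783,  -6.96133139, 214.41485647]), 'tcp_rot': array([ 1.79998662e+02, -1.18837385e-02,  8.86878314e+01]), 'ft_force': array([-0.08822955, -0.07738688, -0.1551164 ]), 'wrist_torque': array([-0.03451552,  0.01002495,  0.0135667 ]), 'grip_force': 0.0, 'finger_gap': 0.16734612647868796}
```

View pics/w7.png

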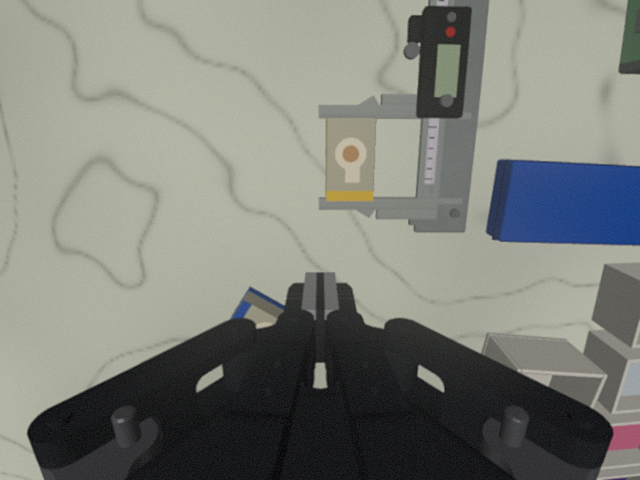

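The block sits at about (350,155) with both jaws against its ends, and the opening reads about 78.4 mm. The button is back up at about 52 mm and the robot touches nothing.

```bash
python3 -c "from bench import r; print(r.hand_in())"
```

```text
the job is handed in; nothing more can be done
None
```

The yellow-foot block lies between the caliper's closed jaws, closed with about 8 N, at an opening of about 78 mm. The record button was pressed fully down and released, and the job was handed in at about 20 s of the 51 s allowed.

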